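# Reference the rotary stage and hold the enabling paddle

## Task

Reference the hand-turned rotary stage: by its upright grip, wind the disc anticlockwise (seen from above) past the pointer on its base, then once all the way round, and stop with the grip back in line with the pointer. Then, with the fingers, press the sprung paddle of the enabling switch half way down, never right to the bottom, and finish while still holding it half way down. Leave the other things on the bench where they stand.

Things in the scene. Friction and masses are not known exactly. Their poses are not given: they have to be found in the camera images.
- disc (a joint): Angle of the stage's aluminium disc (168 mm across, 14 mm thick, turning about a vertical axis on a round grey base 176 mm across), rad. 0 = grip in line with the pointer; it grows anticlockwise seen from above and keeps counting past a turn (2 pi = back at the pointer after one full turn). It starts 0.35 to 1.0 rad short of the pointer (negative). No stops or detents; light friction (under 2 N at the grip) keeps it where it is left.
- disc_centre (a point): Centre of the disc's top face, on the turning axis, 62 mm above the table. The stage is fixed to the table. A flat hub 32 mm across stands 8 mm above the disc there.
- grip_top (a point): Centre of the top of the upright black round crank grip, 110 mm above the table. The grip is 22 mm in diameter and 44 mm tall (its foot is 4 mm above the disc), 60 mm from the disc's axis; a black line on the disc runs radially through it. It spins freely on its own pin, so it can be held or pushed round without turning the hand.
- pointer (a point): Top of the stage's fixed pointer: a small dark steel block (22 x 14 mm, 58 mm tall) that stands just outside the disc's rim, 99 mm from the disc's axis. In line means the grip lies on the straight line from the disc's centre to it.
- switch_box: Enabling switch, fixed to the table: grey box 160 x 66 x 36 mm, origin at the centre of its underside. Its x axis runs along its length towards the end with the paddle's hinge (the axle is at x = 55 mm, 72 mm above the table, between two cheeks that reach 83 mm above the table); the paddle reaches from there over the box towards -x.
- paddle (a joint): Angle of the sprung paddle, rad: 0 = released (level), 0.26 = right at the bottom, 0.13 = half way. A spring pushes it up: at the pad it takes about 3 N to start, about 7 N half way and about 12 N at the bottom; it springs back when let go.
- paddle_pad (a point): Centre of the top face of the flat black rubber pad (44 x 42 mm) at the free end of the paddle, 100 mm from the hinge axle and 78 mm above the table when released; it goes down 26 mm in all, 13 mm half way. Press it straight down from above.
- bottle: It stands loose on the table; leave it alone. White bottle, 64 mm across, 200 mm tall; origin at the centre of its underside.
- mug: It stands loose on the table; leave it alone. White mug, 76 mm across, 85 mm tall, handle at its +y; origin at the centre of its underside.
- tape: It stands loose on the table; leave it alone. Cardboard tape core, a ring 60 mm across, 24 mm tall, lying between the stage and the switch; origin at the centre of its underside.
- meter: It stands loose on the table; leave it alone. Black hand multimeter lying on its back, 160 x 80 x 45 mm; origin at the centre of its underside.
- screwdriver: It stands loose on the table; leave it alone. Screwdriver, 200 mm long along its x axis, lying flat.
- tea_box: It stands loose on the table; leave it alone. Small carton, 70 x 120 x 50 mm; origin at the centre of its underside.
- lens: It stands loose on the table; leave it alone. Black camera lens standing upright, 58 mm across, 50 mm tall; origin at the centre of its underside.
Things that resemble listed ones, but are neither listed nor needed, are in the scene too. What is shaped like the switch_box but blue or pink is not meant.

How it is judged:
On the way, in this order (a step that is already met when the one before it is completed fails the run):
1. the disc has been wound anticlockwise half a turn past the pointer (value of joint disc above 3.1 rad).
2. after the full turn the grip stands still in line with the pointer (within 0.16 rad) and the paddle is not pressed yet (value of joint disc between 6.12319 and 6.44319 rad and velocity of joint disc between -0.1 and 0.1 rad/s and value of joint paddle below 0.05 rad), for 0.2 s.
3. the fingers hold the paddle about half way down (0.088 to 0.172 rad) (value of joint disc between 6.12319 and 6.44319 rad and value of joint paddle between 0.088 and 0.172 rad and contact force between the fingers and switch_box above 1 N), for 0.3 s.
At the end, for the whole second after the job is handed in: The disc has made its full turn and rests with the grip within 0.16 rad of the pointer (joint at 2 pi), and the fingers still press the paddle with more than 1 N, steady between 0.088 and 0.172 rad (half way is 0.13) (all of step 3 and velocity of joint paddle between -0.1 and 0.1 rad/s and velocity of joint disc between -0.1 and 0.1 rad/s); the arm keeps its last pose, push and grip.
It fails at once if the paddle is pressed right to the bottom (over 0.24 rad) (value of joint paddle above 0.24 rad).
It fails at once if another thing on the bench is moved more than 30 mm (distance of any of bottle, mug, tape, meter, screwdriver, tea_box, lens from where it was at the start of the episode above 0.03 m).
It also fails if it takes over 64 s, if anything falls off the work surface, if the arm or the gripper's body presses on something with over 40 N, if the wrist force passes 120 N, or if a joint passes its speed limit or range.

## Robot

A 6-joint arm with a two-finger parallel gripper is mounted at the origin on the work surface. World frame = base frame: x ahead of the robot, y to its left, z up, the work surface at z = 0. Lengths are in m, angles in rad, forces in N, time in s.
With the tool pointing down it reaches from about 0.375 to 0.975 m from the base axis. Payload 3.8 kg.
Tool frame: the origin (TCP) lies midway between the tips of the shut fingers; the grasp point (between the pads) lies 19 mm behind it; z points along the fingers, y is the line along which they close (so a half turn about z gives the same grasp; the last joint's range is limited). The gripper opens to 85 mm and grips with 20 to 120 N. Pads are 22 mm wide; open, the fingers measure 114 mm over their backs; the gripper's body (76 mm by 85 mm) begins 54 mm behind the grasp point. The pads swing forward as they close: fully open they stand 13 mm farther back than shut.
Start: joints at [-1.348, 0.264, 1.604, -0, 1.274, -0.037], TCP at [0.173, -0.652, 0.231] pointing down, gripper open.
Joint ranges: [-2.63, 2.63], [-0.94, 2.18], [0.31, 2.57], [-1.31, 4.45], [0, 2.66], [-2.55, 2.55]. Speed limits (rad/s): [2.57, 2.57, 3.14, 3.14, 3.14, 3.14].

## Interface

Orientations are given as a rotation vector (axis times angle).
In Python, from workcell import bot, imaging gives the robot as it stands.
- The arm moves only by the tool step_arm, never from a script. Its argument "series" is a list of rows, each an object of numbers: "grip": the closure, from -1 (fully open) to 1 (shut); "x", "y", "z": the shift along the tool's x, y, z normalised to -1 to 1, where 1 is 500 mm; "ax", "ay", "az": the turn, a rotation vector about the tool's x, y, z normalised to -1 to 1, where 1 is 30 degrees. A call has 1 to 12 rows; each row is the pose to reach, as a shift and turn from the pose commanded when the call began, along the tool's axes at that moment; what a row does not reach only later rows make up. A row lasts 1/10 s, in which the tool goes at most 50 mm and 8.59 degrees, less where a joint would pass 70% of its speed; a pose out of reach is approached as far as the arm can. A call with a number of a shift or a turn outside -1 to 1 is refused whole. A call with a gripper value outside its range is refused whole. The fingers move at their own pace and stop on an object; "force" is the grip in N (left out, the last holds). Time passes only in rows, so rows that repeat a pose let the fingers close. It gives the time, the measured TCP pose, the force, the opening and the grip force at its end, in the units of the state.
- bot.read_state(): the state, without advancing time (a new reading comes with each control period).
- imaging.read_camera(name): name is "side" or "top" or "wrist"; returns a dict with "img" (384x512x3 uint8, red, green, blue), "fx", "fy", "cx", "cy" (pixels), "R" (3x3) and "t" (3): a world point X has camera coordinates R X + t. Camera axes: x right, y down, z forward; pixel columns grow to the right and rows downward; lengths in m; the calibration is good to about 2 mm. A picture is of the moment at which its call begins. There is no depth.
- bot.finish_job(): hands the job in; it is judged then, once.
The state is a dict: "time": time; "q": joint angles; "joint_vel": joint speeds; "joint_torque": joint torques, N m; "tool_pos": TCP position; "tcp_rot": TCP orientation; "wrist_force": force on the tool from outside, world axes, zero at the start; "torque": the same for the moment, N m; "width": opening from 0.0 (shut) to 1.0 (fully open); "grip_force": force on a finger pad.
Only numpy, scipy, OpenCV 4.12 (cv2) and the standard library are available. Lean on these libraries where they do the work, as an engineer would, in place of code of your own. Each camera call takes 0.05 s, during which the arm holds its last target. There are 200 camera calls.

## Working session

There is one attempt and no reset: what is moved stays moved. The work goes in short steps, Python scripts to look and compute and a tool call to move; the robot and the scene stay as the last step left them, time stands still between calls to the robot, and variables do not carry over. Pictures are saved under pics/ and viewed, at most 10 in all, crops included, and the job is handed in when it is done.

Besides the shell and the picture viewer there is one more tool, called after ">>>" as name([rows], argument=value, ...), one row to a line, values as JSON. step_arm: Moves the arm, as the interface text tells. Scaled input: -1 to 1 covers 500 mm each way for a shift and 30 degrees each way for a turn. Its arguments: {"type":"object","properties":{"series":{"type":"array","items":{"type":"object","properties":{"grip":{"type":"number"},"x":{"type":"number","minimum":-1,"maximum":1},"y":{"type":"number","minimum":-1,"maximum":1},"z":{"type":"number","minimum":-1,"maximum":1},"ax":{"type":"number","minimum":-1,"maximum":1},"ay":{"type":"number","minimum":-1,"maximum":1},"az":{"type":"number","minimum":-1,"maximum":1}}}},"force":{"type":"number"}},"required":["series"]}

```bash
mkdir -p pics; ls
cat > h.py <<'E'
import numpy as np,cv2
from workcell import bot,imaging
def cam(n,f=None):
    c=imaging.read_camera(n); 
    if f: cv2.imwrite('pics/'+f,cv2.cvtColor(c['img'],cv2.COLOR_RGB2BGR))
    return c
def ray(c,u,v,z):
    d=c['R'].T@np.array([(u-c['cx'])/c['fx'],(v-c['cy'])/c['fy'],1]); o=-c['R'].T@c['t']
    return o+d*(z-o[2])/d[2]
def proj(c,X):
    p=c['R']@np.array(X)+c['t']; return np.array([c['fx']*p[0]/p[2]+c['cx'],c['fy']*p[1]/p[2]+c['cy']])
E
python3 - <<'E'
from h import *
import pickle
a=cam('top','top.png');b=cam('side','side.png')
pickle.dump((a,b),open('c0.pkl','wb'))
for c in(a,b): print(c['fx'],-c['R'].T@c['t'],c['R'][2])
s=bot.read_state();print(s['time'],s['tool_pos'],s['tcp_rot'],s['wrist_force'])
E
```

```text
pics
367.88341686983813 [0.40433925 0.05803101 1.19850529] [ 0.08142284 -0.00472352 -0.99666846]
381.59992566088084 [0.45229202 1.21670448 0.97488294] [ 0.04072925 -0.79673058 -0.60296062]
0.1 [ 0.1732577  -0.65170837  0.23008393] [-3.11312455e+00 -4.06654375e-01  2.52282413e-04] [-0.76681488  0.21006752 -0.13185279]
```

View pics/top.png

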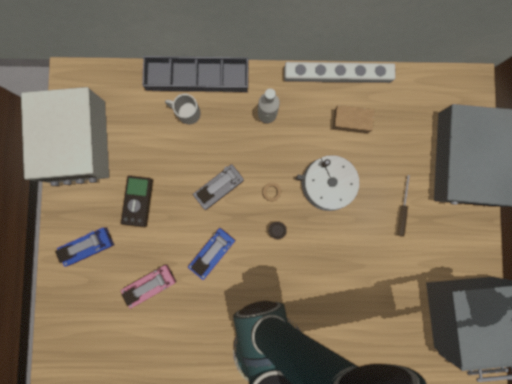

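View pics/side.png

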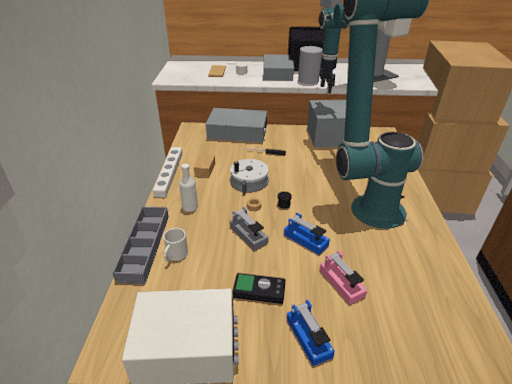

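The top view shows the disc at about (331,182), the grip at (325,163) and the pointer at (299,178). Switch-shaped things are grey (218,187), blue (212,253) and (84,246), and pink (148,286). Only the grey one is the switch_box. I'll confirm this in an enlarged crop and measure.

Run:
```python
from h import *
import pickle
a,b=pickle.load(open('c0.pkl','rb'))
i=a['img'][140:225,185:370]; cv2.imwrite('pics/crop.png',cv2.cvtColor(cv2.resize(i,None,fx=4,fy=4,interpolation=cv2.INTER_CUBIC),cv2.COLOR_RGB2BGR))
i=b['img'][150:255,220:290]; cv2.imwrite('pics/crop2.png',cv2.cvtColor(cv2.resize(i,None,fx=5,fy=5,interpolation=cv2.INTER_CUBIC),cv2.COLOR_RGB2BGR))
# disc: bright low-saturation blob
h=cv2.cvtColor(a['img'],cv2.COLOR_RGB2HSV)
m=((h[...,1]<50)&(h[...,2]>130)).astype(np.uint8); w=np.zeros_like(m); w[145:220,290:370]=1; m*=w
cs,_=cv2.findContours(m,0,2); c=max(cs,key=cv2.contourArea); hull=cv2.convexHull(c)
P=np.array([ray(a,*p[0],.062)[:2] for p in hull],np.float32)
(x,y),r=cv2.minEnclosingCircle(P); e=cv2.fitEllipse(P); print('disc',x,y,r,e)
```

```text
disc 0.5294212102890015 -0.18760932981967926 0.08628677576780319 ((0.5303927659988403, -0.1881033182144165), (0.1680879443883896, 0.1702306866645813), 99.84005737304688)
```

View pics/crop.png

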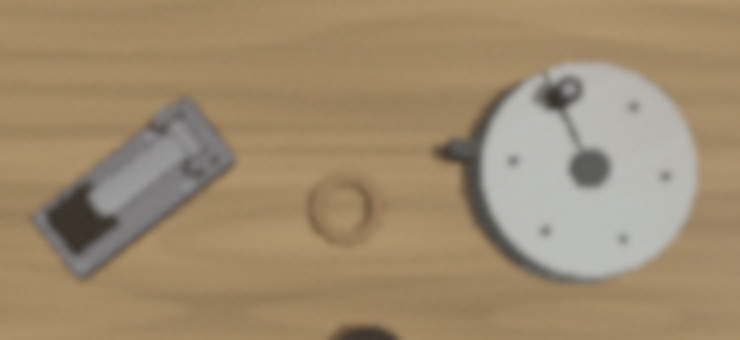

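View pics/crop2.png

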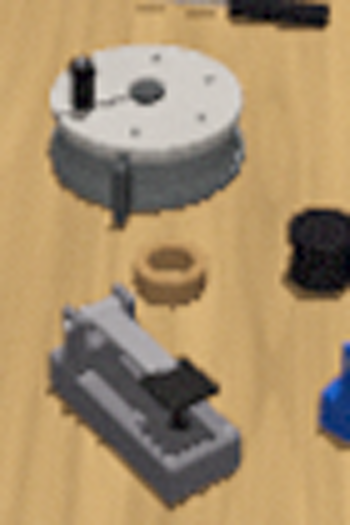

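The crops confirm it: the grey switch has its dark pad at crop (83,218) and its hinge cheeks at about (185,145). The grip top is at (568,90), the hub at (590,168) and the pointer top at about (460,150). Side crop: grip top (82,65), pointer top (121,157), pad (180,388).

Run:
```python
from h import *
import pickle
from scipy.spatial.transform import Rotation as Ro
a,b=pickle.load(open('c0.pkl','rb'))
T=lambda U,V,z:ray(a,(U+.5)/4-.5+185,(V+.5)/4-.5+140,z)
S=lambda U,V,z:ray(b,(U+.5)/5-.5+220,(V+.5)/5-.5+150,z)
# pad by mask in both
for n,c,(r0,r1,c0,c1) in(('top',a,(180,208,190,220)),('side',b,(219,233,246,265))):
    g=c['img'].max(2); m=np.zeros_like(g); m[r0:r1,c0:c1]=g[r0:r1,c0:c1]<75
    k,l,s,ce=cv2.connectedComponentsWithStats(m); j=1+s[1:,4].argmax(); print(n,'pad',ce[j],s[j],ray(c,*ce[j],.078))
hub=T(590,168,.07);hs=S(147,91,.07);print('hub',hub,hs)
print('disc side',S(146,99,.062))
gt=T(568,90,.11);gs=S(82,63,.11);print('grip',gt,gs)
pt=T(460,150,.058);ps=S(121,157,.058);print('ptr',pt,ps,'base',T(440,152,0),S(121,225,0))
o=np.array([.5304,-.1881])
for n,p in(('gt',gt),('gs',gs),('pt',pt),('ps',ps),('ptb',T(440,152,0)),('line',T(545,75,.062)),('line2',T(577,147,.062))): 
    d=p[:2]-o; print(n,np.hypot(*d),np.arctan2(d[1],d[0]))
print('cheeks top',T(158,125,.083),T(208,163,.083),'hinge side',S(95,300,.083))
print('box end corners z.036',T(38,215,.036),T(83,278,.036),T(183,98,.036),T(234,157,.036))
print('tape',T(343,207,.012))
s=bot.read_state();R=Ro.from_rotvec(s['tcp_rot']).as_matrix();print(R.round(4))
```

```text
top pad [204.09923664 194.83206107] [197 187  17  16 131] [0.4839458 0.2061226 0.078    ]
side pad [254.75490196 227.35294118] [247 222  16  11 102] [0.48928039 0.21407311 0.078     ]
hub [ 0.53054594 -0.1869079   0.07      ] [ 0.5316471 -0.1811276  0.07     ]
disc side [ 0.53250406 -0.18061637  0.062     ]
grip [ 0.58452471 -0.16202262  0.11      ] [ 0.58582019 -0.16004045  0.11      ]
ptr [ 0.54467589 -0.08796955  0.058     ] [ 0.548825  -0.0967411  0.058    ] base [ 0.54994292 -0.07898325  0.        ] [ 0.54818248 -0.07883998  0.        ]
gt 0.06007922856847737 0.4489832721181944
gs 0.062118718378905 0.46867927445897395
pt 0.10114301116874404 1.4291778197407572
ps 0.09319833144507585 1.3717886286470773
ptb 0.11085301247375977 1.3935743296781282
line 0.08127215061179092 0.4360594964022469
line2 0.019783661977562032 0.5015462891193239
cheeks top [0.55774846 0.14607738 0.083     ] [0.52906709 0.10742122 0.083     ] hinge side [0.55306359 0.12475323 0.083     ]
box end corners z.036 [0.49114315 0.24333745 0.036     ] [0.44176864 0.20657807 0.036     ] [0.58617096 0.13028695 0.036     ] [0.53939166 0.08892561 0.036     ]
tape [0.50264377 0.00076324 0.012     ]
[[ 9.664e-01  2.569e-01 -4.000e-04]
 [ 2.569e-01 -9.664e-01  2.000e-03]
 [ 1.000e-04 -2.000e-03 -1.000e+00]]
```

The measurements agree: disc centre is about (0.5305,-0.186), grip radius 60 mm, grip angle about 0.46 rad and pointer about 1.40 rad. First I'll go above the grip and square the tool to the world.

>>> step_arm([
  {"z": -0.1,"az": 0.25,"grip": -1},
  {"z": -0.1,"az": 0.497},
  {"x": 0.9,"y": -0.63,"z": -0.1,"az": 0.497},
  {"x": 0.9,"y": -0.63,"z": -0.1,"az": 0.497},
  {"x": 0.9,"y": -0.63,"z": -0.1,"az": 0.497},
  {"x": 0.9,"y": -0.63,"z": -0.1,"az": 0.497},
  {"x": 0.9,"y": -0.63,"z": -0.1,"az": 0.497},
  {"x": 0.9,"y": -0.63,"z": -0.1,"az": 0.497},
  {"x": 0.9,"y": -0.63,"z": -0.1,"az": 0.497},
  {"x": 0.9,"y": -0.63,"z": -0.1,"az": 0.497},
  {"x": 0.9,"y": -0.63,"z": -0.1,"az": 0.497},
  {"x": 0.9,"y": -0.63,"z": -0.1,"az": 0.497},
])

```text
validation failed for argument at $.se...
```

>>> step_arm([
  {"x": 0,"y": 0,"z": -0.1,"ax": 0,"ay": 0,"az": 0.25,"grip": -1},
  {"x": 0,"y": 0,"z": -0.1,"ax": 0,"ay": 0,"az": 0.497,"grip": -1},
  {"x": 0.9,"y": -0.63,"z": -0.1,"ax": 0,"ay": 0,"az": 0.497,"grip": -1},
  {"x": 0.9,"y": -0.63,"z": -0.1,"ax": 0,"ay": 0,"az": 0.497,"grip": -1},
  {"x": 0.9,"y": -0.63,"z": -0.1,"ax": 0,"ay": 0,"az": 0.497,"grip": -1},
  {"x": 0.9,"y": -0.63,"z": -0.1,"ax": 0,"ay": 0,"az": 0.497,"grip": -1},
  {"x": 0.9,"y": -0.63,"z": -0.1,"ax": 0,"ay": 0,"az": 0.497,"grip": -1},
  {"x": 0.9,"y": -0.63,"z": -0.1,"ax": 0,"ay": 0,"az": 0.497,"grip": -1},
  {"x": 0.9,"y": -0.63,"z": -0.1,"ax": 0,"ay": 0,"az": 0.497,"grip": -1},
  {"x": 0.9,"y": -0.63,"z": -0.1,"ax": 0,"ay": 0,"az": 0.497,"grip": -1},
  {"x": 0.9,"y": -0.63,"z": -0.1,"ax": 0,"ay": 0,"az": 0.497,"grip": -1},
  {"x": 0.9,"y": -0.63,"z": -0.1,"ax": 0,"ay": 0,"az": 0.497,"grip": -1},
], force=30)

```text
time: 1.3
tool_pos: [0.4963, -0.2681, 0.2809]
tcp_rot: [-3.141, 0.001, 0.001]
wrist_force: [-0.2, -1.2, -0.5]
width: 0.999
grip_force: 0.0
```

>>> step_arm([
  {"x": 0.177,"y": -0.214,"z": 0.12,"ax": 0,"ay": 0,"az": 0,"grip": -1},
  {"x": 0.177,"y": -0.214,"z": 0.12,"ax": 0,"ay": 0,"az": 0,"grip": -1},
  {"x": 0.177,"y": -0.214,"z": 0.12,"ax": 0,"ay": 0,"az": 0,"grip": -1},
  {"x": 0.177,"y": -0.214,"z": 0.12,"ax": 0,"ay": 0,"az": 0,"grip": -1},
  {"x": 0.177,"y": -0.214,"z": 0.12,"ax": 0,"ay": 0,"az": 0,"grip": -1},
])

```text
time: 1.8
tool_pos: [0.5837, -0.1617, 0.2196]
tcp_rot: [-3.141, -0.004, 0.005]
wrist_force: [-0.1, -0.4, 0.6]
width: 1.002
grip_force: 0.0
```

Run:
```python
from h import *
c=cam('wrist','w1.png');print(bot.read_state()['tool_pos'],proj(c,[.585,-.161,.11]),proj(c,[.5305,-.186,.07]),proj(c,[.547,-.089,.058]))
```

```text
[ 0.58377146 -0.16296418  0.2207501 ] [251.96998374 184.77551747] [277.11114917 226.42525945] [181.14641659 206.45810756]
```

View pics/w1.png

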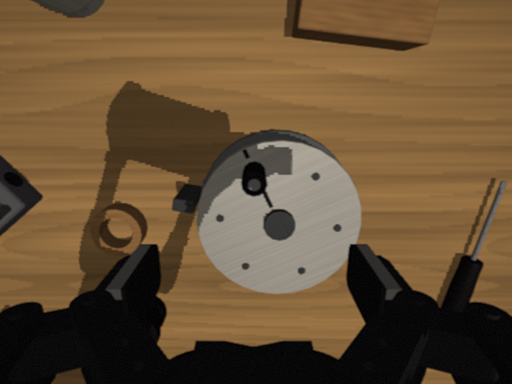

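The wrist view agrees with the predictions: grip top at (255,184), hub at (279,224), pointer block at (185,198), each within about 3 px. Next I'll descend and pinch the grip.

>>> step_arm([
  {"x": 0.002,"y": -0.002,"z": 0.1,"ax": 0,"ay": 0,"az": 0,"grip": -1},
  {"x": 0.002,"y": -0.002,"z": 0.18,"ax": 0,"ay": 0,"az": 0,"grip": -1},
  {"x": 0.002,"y": -0.002,"z": 0.24,"ax": 0,"ay": 0,"az": 0,"grip": -1},
  {"x": 0.002,"y": -0.002,"z": 0.28,"ax": 0,"ay": 0,"az": 0,"grip": -1},
  {"x": 0.002,"y": -0.002,"z": 0.28,"ax": 0,"ay": 0,"az": 0,"grip": -1},
  {"x": 0.002,"y": -0.002,"z": 0.28,"ax": 0,"ay": 0,"az": 0,"grip": 0.5},
  {"x": 0.002,"y": -0.002,"z": 0.28,"ax": 0,"ay": 0,"az": 0,"grip": 1},
  {"x": 0.002,"y": -0.002,"z": 0.28,"ax": 0,"ay": 0,"az": 0,"grip": 1},
  {"x": 0.002,"y": -0.002,"z": 0.28,"ax": 0,"ay": 0,"az": 0,"grip": 1},
  {"x": 0.002,"y": -0.002,"z": 0.28,"ax": 0,"ay": 0,"az": 0,"grip": 1},
  {"x": 0.002,"y": -0.002,"z": 0.28,"ax": 0,"ay": 0,"az": 0,"grip": 1},
  {"x": 0.002,"y": -0.002,"z": 0.28,"ax": 0,"ay": 0,"az": 0,"grip": 1},
], force=30)

```text
time: 3.05
tool_pos: [0.5862, -0.1623, 0.0828]
tcp_rot: [3.141, -0.0, 0.003]
wrist_force: [-1.7, 0.9, 6.5]
width: 0.241
grip_force: 29.8
```

Run:
```python
from h import *
s=bot.read_state();print(s['tool_pos'],s['wrist_force'],s['width'],s['grip_force'])
x=[.5305,-.186]; d=s['tool_pos'][:2]-x; p0=np.arctan2(d[1],d[0]);print(p0,np.hypot(*d))
# two calls of 12 rows from 0.45 to 7.68 : absolute circle rel. start of each call
ph=np.linspace(.45,1.40+2*np.pi,25)
for k in(0,12):
  for f in ph[k+1:k+13]: print(round(.12*(np.cos(f)-np.cos(ph[k])),3),round(-.12*(np.sin(f)-np.sin(ph[k])),3))
  print()
```

```text
[ 0.58615116 -0.16225177  0.08282269] [-1.70866014  0.93953591  6.52612687] 0.24110752845170214 29.821146628819406
0.4033382483871533 0.0605064459203043
-0.02 -0.03
-0.049 -0.052
-0.082 -0.065
-0.118 -0.067
-0.153 -0.059
-0.184 -0.041
-0.208 -0.014
-0.223 0.019
-0.228 0.055
-0.222 0.09
-0.205 0.122
-0.18 0.148

0.032 0.017
0.067 0.024
0.103 0.02
0.136 0.006
0.163 -0.018
0.182 -0.048
0.192 -0.083
0.19 -0.119
0.178 -0.153
0.156 -0.182
0.127 -0.203
0.093 -0.214
```

>>> step_arm([
  {"x": -0.02,"y": -0.03,"z": 0,"ax": 0,"ay": 0,"az": 0,"grip": 1},
  {"x": -0.049,"y": -0.052,"z": 0,"ax": 0,"ay": 0,"az": 0,"grip": 1},
  {"x": -0.082,"y": -0.065,"z": 0,"ax": 0,"ay": 0,"az": 0,"grip": 1},
  {"x": -0.118,"y": -0.067,"z": 0,"ax": 0,"ay": 0,"az": 0,"grip": 1},
  {"x": -0.153,"y": -0.059,"z": 0,"ax": 0,"ay": 0,"az": 0,"grip": 1},
  {"x": -0.184,"y": -0.041,"z": 0,"ax": 0,"ay": 0,"az": 0,"grip": 1},
])

```text
time: 3.65
tool_pos: [0.494, -0.1403, 0.0828]
tcp_rot: [-3.141, -0.001, -0.005]
wrist_force: [2.7, 1.1, 4.6]
width: 0.243
grip_force: 31.7
```

>>> step_arm([
  {"x": -0.024,"y": 0.027,"z": 0,"ax": 0,"ay": 0,"az": 0,"grip": 1},
  {"x": -0.039,"y": 0.06,"z": 0,"ax": 0,"ay": 0,"az": 0,"grip": 1},
  {"x": -0.044,"y": 0.096,"z": 0,"ax": 0,"ay": 0,"az": 0,"grip": 1},
  {"x": -0.038,"y": 0.131,"z": 0,"ax": 0,"ay": 0,"az": 0,"grip": 1},
  {"x": -0.021,"y": 0.163,"z": 0,"ax": 0,"ay": 0,"az": 0,"grip": 1},
  {"x": 0.004,"y": 0.189,"z": 0,"ax": 0,"ay": 0,"az": 0,"grip": 1},
  {"x": 0.004,"y": 0.189,"z": 0,"ax": 0,"ay": 0,"az": 0,"grip": 1},
])

```text
time: 4.35
tool_pos: [0.4985, -0.2374, 0.0828]
tcp_rot: [3.14, -0.003, 0.009]
wrist_force: [3.0, 0.3, 5.0]
width: 0.245
grip_force: 32.7
```

>>> step_arm([
  {"x": 0.032,"y": 0.017,"z": 0,"ax": 0,"ay": 0,"az": 0,"grip": 1},
  {"x": 0.067,"y": 0.024,"z": 0,"ax": 0,"ay": 0,"az": 0,"grip": 1},
  {"x": 0.103,"y": 0.02,"z": 0,"ax": 0,"ay": 0,"az": 0,"grip": 1},
  {"x": 0.136,"y": 0.006,"z": 0,"ax": 0,"ay": 0,"az": 0,"grip": 1},
  {"x": 0.163,"y": -0.018,"z": 0,"ax": 0,"ay": 0,"az": 0,"grip": 1},
  {"x": 0.182,"y": -0.048,"z": 0,"ax": 0,"ay": 0,"az": 0,"grip": 1},
  {"x": 0.182,"y": -0.048,"z": 0,"ax": 0,"ay": 0,"az": 0,"grip": 1},
])

```text
time: 5.05
tool_pos: [0.5873, -0.2099, 0.0829]
tcp_rot: [-3.14, -0.002, -0.001]
wrist_force: [-2.4, 3.0, 8.4]
width: 0.242
grip_force: 33.0
```

>>> step_arm([
  {"x": 0.01,"y": -0.035,"z": 0,"ax": 0,"ay": 0,"az": 0,"grip": 1},
  {"x": 0.008,"y": -0.071,"z": 0,"ax": 0,"ay": 0,"az": 0,"grip": 1},
  {"x": -0.004,"y": -0.105,"z": 0,"ax": 0,"ay": 0,"az": 0,"grip": 1},
  {"x": -0.026,"y": -0.134,"z": 0,"ax": 0,"ay": 0,"az": 0,"grip": 1},
  {"x": -0.055,"y": -0.155,"z": 0,"ax": 0,"ay": 0,"az": 0,"grip": 1},
  {"x": -0.074,"y": -0.162,"z": 0,"ax": 0,"ay": 0,"az": 0,"grip": 1},
  {"x": -0.092,"y": -0.166,"z": 0,"ax": 0,"ay": 0,"az": 0,"grip": 1},
  {"x": -0.092,"y": -0.166,"z": 0,"ax": 0,"ay": 0,"az": 0,"grip": 1},
  {"x": -0.092,"y": -0.166,"z": 0,"ax": 0,"ay": 0,"az": 0,"grip": 1},
  {"x": -0.092,"y": -0.166,"z": 0,"ax": 0,"ay": 0,"az": 0,"grip": 1},
  {"x": -0.092,"y": -0.166,"z": 0,"ax": 0,"ay": 0,"az": 0,"grip": 1},
])

```text
time: 6.15
tool_pos: [0.5406, -0.128, 0.0828]
tcp_rot: [-3.14, 0.001, -0.002]
wrist_force: [-1.6, 5.0, 10.1]
width: 0.244
grip_force: 33.1
```

Run:
```python
from h import *
c=cam('side');import pickle;pickle.dump(c,open('c1.pkl','wb'))
i=c['img'][145:255,215:295];i=cv2.resize(i,None,fx=5,fy=5,interpolation=cv2.INTER_CUBIC)
w=cam('wrist');j=cv2.resize(w['img'][100:330,80:380],None,fx=1,fy=1)
o=np.zeros((550,710,3),np.uint8);o[:550,:400]=i;o[:230,405:705]=j;cv2.imwrite('pics/s2.png',o[...,::-1]);print(bot.read_state()['tool_pos'])
```

```text
[ 0.54067783 -0.12805518  0.08279641]
```

View pics/s2.png

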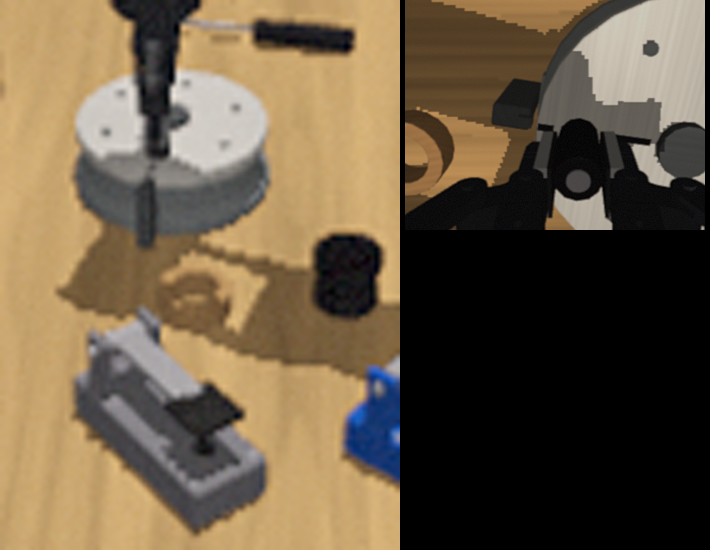

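The wrist inset suggests the line (545,127)–(640,140) may miss the middle of the pointer top, about (515,93). I'll measure that before releasing.

Run:
```python
from h import *
w=cam('wrist');import pickle;pickle.dump(w,open('w2.pkl','wb'))
i=w['img'][150:300,140:400];i=np.clip(cv2.resize(i,None,fx=3,fy=3,interpolation=cv2.INTER_CUBIC).astype(float)*1.8,0,255)
o=i.astype(np.uint8)
cv2.imwrite('pics/w3.png',o[...,::-1])
```

```text
(no output)
```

View pics/w3.png

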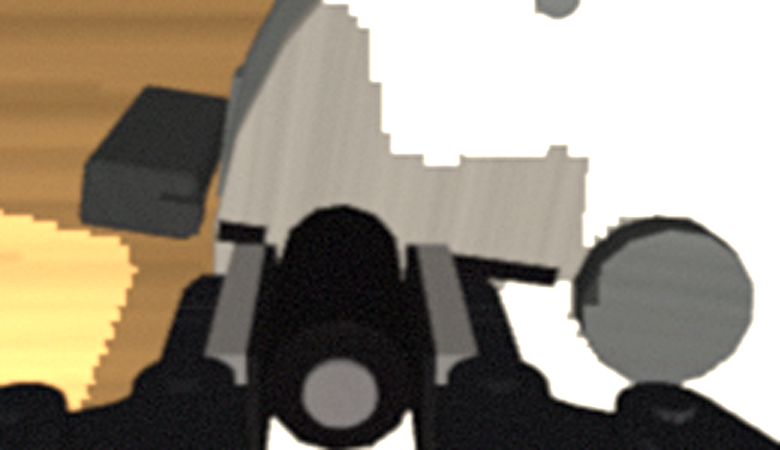

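Run:
```python
from h import *
import pickle
w=pickle.load(open('w2.pkl','rb'))
T=lambda U,V,z:ray(w,(U+.5)/3-.5+140,(V+.5)/3-.5+150,z)
h=T(666,307,.07);p=T(138,199,.058);g=T(340,393,.11);l1=T(242,233,.062);l2=T(550,273,.062);m=T(180,197,.058)
a=lambda A,B:np.arctan2(*(B-A)[[1,0]])
print('hub',h,'ptr',p,np.hypot(*(p-h)[:2]),'grip',g,np.hypot(*(g-h)[:2]))
print('ptr',a(h,p),'mark',a(h,m),'grip',a(h,g),'line',a(l2,l1),'hub-l1',a(h,l1))
```

```text
hub [ 0.53181688 -0.18708602  0.07      ] ptr [ 0.5480429  -0.09008845  0.058     ] 0.0983453758428181 grip [ 0.53962536 -0.12811934  0.11      ] 0.059481444191256456
ptr 1.4050482599909113 mark 1.3862512269612555 grip 1.4391403924473412 line 1.430584291093922 hub-l1 1.428816428614935
```

Ray checks give grip radius 59.5 mm and pointer radius 98.3 mm, as they should be. The grip is about 0.035 rad past the pointer, well within 0.16. I'll release and lift.

>>> step_arm([
  {"x": 0,"y": 0,"z": 0,"ax": 0,"ay": 0,"az": 0,"grip": 0.3},
  {"x": 0,"y": 0,"z": 0,"ax": 0,"ay": 0,"az": 0,"grip": 0.1},
  {"x": 0,"y": 0,"z": 0,"ax": 0,"ay": 0,"az": 0,"grip": -0.2},
  {"x": 0,"y": 0,"z": 0,"ax": 0,"ay": 0,"az": 0,"grip": -0.4},
  {"x": 0,"y": 0,"z": 0,"ax": 0,"ay": 0,"az": 0,"grip": -0.4},
  {"x": 0,"y": 0,"z": 0,"ax": 0,"ay": 0,"az": 0,"grip": -0.4},
  {"x": 0,"y": 0,"z": -0.04,"ax": 0,"ay": 0,"az": 0,"grip": -0.4},
  {"x": 0,"y": 0,"z": -0.12,"ax": 0,"ay": 0,"az": 0,"grip": -0.4},
  {"x": 0,"y": 0,"z": -0.2,"ax": 0,"ay": 0,"az": 0,"grip": -0.4},
  {"x": 0,"y": 0,"z": -0.26,"ax": 0,"ay": 0,"az": 0,"grip": -0.4},
  {"x": 0,"y": 0,"z": -0.26,"ax": 0,"ay": 0,"az": 0,"grip": 1},
  {"x": 0,"y": 0,"z": -0.26,"ax": 0,"ay": 0,"az": 0,"grip": 1},
])

```text
time: 7.5
tool_pos: [0.5407, -0.1292, 0.2122]
tcp_rot: [3.141, -0.001, 0.003]
wrist_force: [-1.2, 0.5, -1.2]
width: 0.364
grip_force: 0.0
```

Run:
```python
from h import *
w=cam('wrist');import pickle;pickle.dump(w,open('w4.pkl','wb'))
print(proj(w,[.5318,-.187,.07]),proj(w,[.5396,-.1281,.11]),proj(w,[.548,-.09,.058]))
i=cv2.resize(w['img'][100:300,120:380],None,fx=3,fy=3,interpolation=cv2.INTER_CUBIC)
cv2.imwrite('pics/w4.png',np.clip(i*1.4,0,255)[...,::-1])
```

```text
[314.62964264 186.39638688] [251.33725183 190.79465661] [211.5845403  166.65215126][ WARN:0@0.570] global loadsave.cpp:1063 imwrite_ Unsupported depth image for selected encoder is fallbacked to CV_8U.
```

View pics/w4.png

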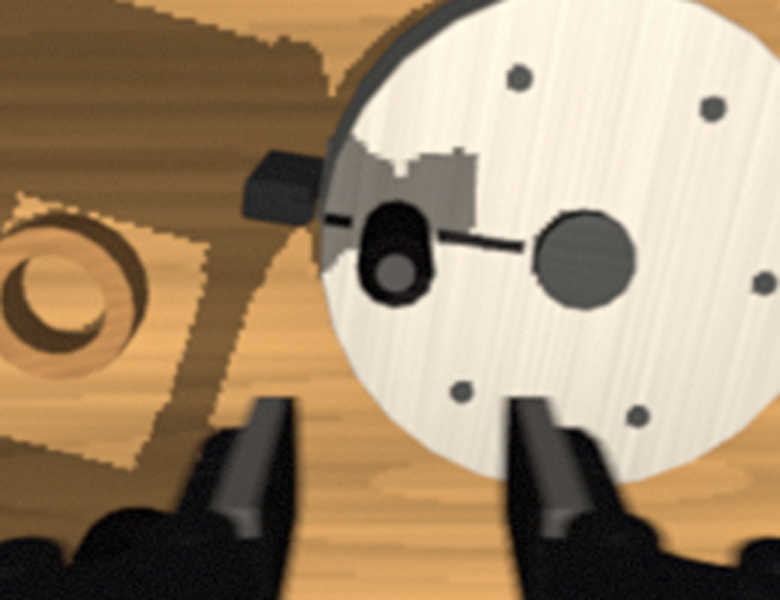

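The grip rests in line with the pointer: line (330,220)–(520,245), pointer top at (280,205), hub at (585,260). Now I'll move above the pad with the fingers shut.

>>> step_arm([
  {"x": -0.109,"y": -0.67,"z": 0.0,"ax": 0,"ay": 0,"az": 0,"grip": 1},
  {"x": -0.109,"y": -0.67,"z": 0.0,"ax": 0,"ay": 0,"az": 0,"grip": 1},
  {"x": -0.109,"y": -0.67,"z": 0.0,"ax": 0,"ay": 0,"az": 0,"grip": 1},
  {"x": -0.109,"y": -0.67,"z": 0.0,"ax": 0,"ay": 0,"az": 0,"grip": 1},
  {"x": -0.109,"y": -0.67,"z": 0.0,"ax": 0,"ay": 0,"az": 0,"grip": 1},
  {"x": -0.109,"y": -0.67,"z": 0.0,"ax": 0,"ay": 0,"az": 0,"grip": 1},
  {"x": -0.109,"y": -0.67,"z": 0.06,"ax": 0,"ay": 0,"az": 0,"grip": 1},
  {"x": -0.109,"y": -0.67,"z": 0.06,"ax": 0,"ay": 0,"az": 0,"grip": 1},
  {"x": -0.109,"y": -0.67,"z": 0.06,"ax": 0,"ay": 0,"az": 0,"grip": 1},
  {"x": -0.109,"y": -0.67,"z": 0.06,"ax": 0,"ay": 0,"az": 0,"grip": 1},
])

```text
time: 8.55
tool_pos: [0.4855, 0.2052, 0.1804]
tcp_rot: [3.14, -0.001, -0.002]
wrist_force: [0.8, -0.3, 0.0]
width: -0.001
grip_force: 0.0
```

Run:
```python
from h import *
w=cam('wrist','w5.png');import pickle;pickle.dump(w,open('w5.pkl','wb'))
s=bot.read_state();print(s['tool_pos'],s['wrist_force'],s['width'])
print(proj(w,[.486,.206,.078]),proj(w,s['tool_pos']))
```

```text
[0.48608566 0.20494118 0.1810954 ] [-0.27452893 -0.59899331  0.05452783] -0.00430041055870101
[251.59929319 188.43131544] [253.26947128 247.7380223 ]
```

View pics/w5.png

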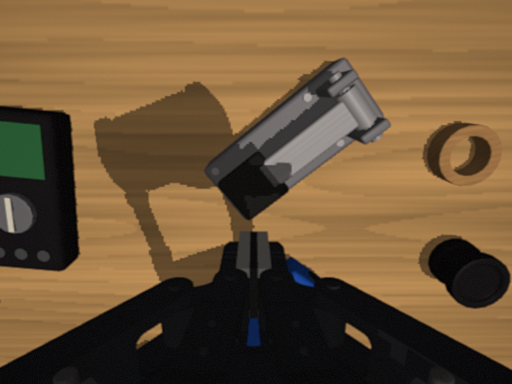

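The pad is centred at about (252,185), against a prediction of (252,188), so the tool is over it. I'll descend to just above the pad.

>>> step_arm([
  {"x": 0.003,"y": 0,"z": 0.08,"ax": 0,"ay": 0,"az": 0,"grip": 1},
  {"x": 0.003,"y": 0,"z": 0.14,"ax": 0,"ay": 0,"az": 0,"grip": 1},
  {"x": 0.003,"y": 0,"z": 0.17,"ax": 0,"ay": 0,"az": 0,"grip": 1},
  {"x": 0.003,"y": 0,"z": 0.18,"ax": 0,"ay": 0,"az": 0,"grip": 1},
  {"x": 0.003,"y": 0,"z": 0.188,"ax": 0,"ay": 0,"az": 0,"grip": 1},
  {"x": 0.003,"y": 0,"z": 0.188,"ax": 0,"ay": 0,"az": 0,"grip": 1},
  {"x": 0.003,"y": 0,"z": 0.188,"ax": 0,"ay": 0,"az": 0,"grip": 1},
])

```text
time: 9.3
tool_pos: [0.4885, 0.2063, 0.0888]
tcp_rot: [-3.141, 0.001, -0.004]
wrist_force: [0.8, -0.4, -0.4]
width: -0.004
grip_force: 0.0
```

>>> step_arm([
  {"x": 0,"y": 0,"z": 0.008,"ax": 0,"ay": 0,"az": 0,"grip": 1},
  {"x": 0,"y": 0,"z": 0.016,"ax": 0,"ay": 0,"az": 0,"grip": 1},
  {"x": 0,"y": 0,"z": 0.022,"ax": 0,"ay": 0,"az": 0,"grip": 1},
  {"x": 0,"y": 0,"z": 0.028,"ax": 0,"ay": 0,"az": 0,"grip": 1},
  {"x": 0,"y": 0,"z": 0.028,"ax": 0,"ay": 0,"az": 0,"grip": 1},
  {"x": 0,"y": 0,"z": 0.028,"ax": 0,"ay": 0,"az": 0,"grip": 1},
])

```text
time: 9.9
tool_pos: [0.4875, 0.2063, 0.0736]
tcp_rot: [-3.141, 0.001, -0.0]
wrist_force: [-1.3, 1.1, 4.4]
width: -0.003
grip_force: 2.4
```

The contact force fits the spring (4.4 N at about 4.4 mm down). Another 8.5 mm should reach half way.

>>> step_arm([
  {"x": 0,"y": 0,"z": 0.006,"ax": 0,"ay": 0,"az": 0,"grip": 1},
  {"x": 0,"y": 0,"z": 0.012,"ax": 0,"ay": 0,"az": 0,"grip": 1},
  {"x": 0,"y": 0,"z": 0.017,"ax": 0,"ay": 0,"az": 0,"grip": 1},
  {"x": 0,"y": 0,"z": 0.017,"ax": 0,"ay": 0,"az": 0,"grip": 1},
  {"x": 0,"y": 0,"z": 0.017,"ax": 0,"ay": 0,"az": 0,"grip": 1},
  {"x": 0,"y": 0,"z": 0.017,"ax": 0,"ay": 0,"az": 0,"grip": 1},
  {"x": 0,"y": 0,"z": 0.017,"ax": 0,"ay": 0,"az": 0,"grip": 1},
  {"x": 0,"y": 0,"z": 0.017,"ax": 0,"ay": 0,"az": 0,"grip": 1},
])

```text
time: 10.7
tool_pos: [0.4877, 0.2062, 0.0657]
tcp_rot: [-3.141, 0.001, -0.001]
wrist_force: [-1.5, 0.2, 7.9]
width: -0.002
grip_force: 4.0
```

Run:
```python
from h import *
import time
for _ in range(4):
    s=bot.read_state();print(s['time'],s['tool_pos'],s['wrist_force'])
    cam('side')
c=cam('side')
i=cv2.resize(c['img'][150:260,215:295],None,fx=5,fy=5,interpolation=cv2.INTER_CUBIC);cv2.imwrite('pics/s6.png',i[...,::-1])
```

```text
10.7 [0.48768509 0.20615666 0.06569819] [-1.51738929  0.18126211  7.90769174]
10.75 [0.48766936 0.20617791 0.06568442] [-2.79800714  0.49992243  7.91856202]
10.8 [0.48769197 0.20619085 0.06570309] [-2.4395514   0.40043907  8.63460811]
10.85 [0.48769597 0.20618474 0.06571635] [-0.89108223 -0.33221621  8.25387106]
```

View pics/s6.png

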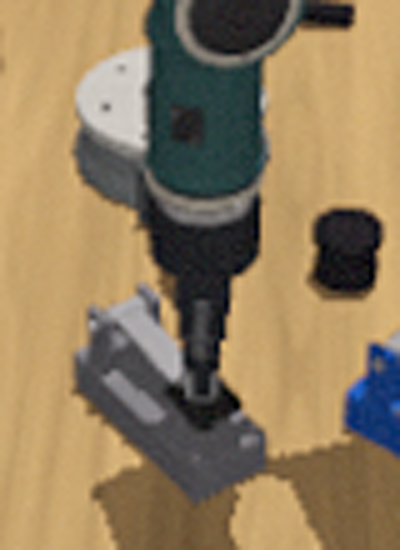

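The fingers hold the pad about 12 mm down at about 8 N, which is close to half way and steady. I'm handing it in.

```bash
python3 -c "
from workcell import bot
print(bot.finish_job())"
```

```text
the job is handed in; nothing more can be done
None
```

I handed the job in with the disc wound one full turn past the pointer, the grip about 0.035 rad beyond in line, and the fingers holding the paddle about half way down (about 12 mm, 8 N); no verdict came back.

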